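# Isolate the settling table and hold the tube carrier clear

## Robot

A 6-joint arm with a two-finger parallel gripper is mounted at the origin on the work surface. World frame = base frame: x ahead of the robot, y to its left, z up, the work surface at z = 0. Lengths are in mm, angles in rad, forces in N, time in s.
With the tool pointing down it reaches from about 350 to 875 mm from the base axis. Payload 4.2 kg.
Tool frame: the origin (TCP) lies at the very end of the fingers, on their centre line; the grasp point (between the pads) lies arm.hold_point_z behind it (arm.hold_point_z is the distance from the TCP to the grasp point, in mm); y points along the fingers, x is the direction in which the jaws open and shut, and the axes are right-handed (so a half turn about y gives the same grasp; the last joint's range is limited). The gripper opens to 85 mm and grips with 20 to 120 N. Pads are 22 mm wide; open, the fingers measure 114 mm over their backs; the gripper's body (76 mm by 85 mm) begins 54 mm behind the grasp point. The pads swing forward as they close: fully open they stand 13 mm farther back than shut.
Start: joints at [-1.035, 0.385, 0.008, 0, -1.194, -0.259], TCP at [170.816, -601.183, 195.212] pointing down, gripper open.
Joint ranges: [-3.14, 3.14], [-1.21, 2.06], [-1.07, 1.41], [-3.16, 2.05], [-2.99, -0.16], [-3.1, 3.1]. Speed limits (rad/s): [2.79, 2.79, 3.14, 3.14, 3.14, 3.14].

## Interface

Orientations are given as a unit quaternion [x, y, z, w].
In Python, from bench import arm gives the robot as it stands.
- The arm moves only by the shell command python3 -m creep 'ROWS'. ROWS is JSON, a list of rows, each a list of 3 entries, a list of its own where there are three numbers: the shift along the world's x, y, z in mm, then the turn, a rotation vector about the world's x, y, z in rad, then the gripper command: -1 is shut, 1 is fully open, values between are in proportion. In form: [[[dx, dy, dz], [wx, wy, wz], jaw], ...]. A call has 1 to 12 rows; each row is the pose to reach, as a shift and turn from the pose commanded when the call began; what a row does not reach only later rows make up. A row lasts 1/12 s, in which the tool goes at most 41.7 mm and 7.16 degrees, less where a joint would pass 70% of its speed; a pose out of reach is approached as far as the arm can. A call with a gripper value outside its range is refused whole. The fingers move at their own pace and stop on an object; the grip force is fixed at half the most. Time passes only in rows, so rows that repeat a pose let the fingers close. It gives the time, the measured TCP pose, the force and the opening at its end, in the units of the state.
- arm.read_state(): the state, without advancing time (a new reading comes with each control period).
- arm.get_image(name): name is "side" or "top" or "wrist"; returns (picture, depth): 480x640x3 uint8, red, green, blue; 480x640 float32, mm along the optical axis (not along the pixel's ray), 0 where there is no reading.
- arm.camera_params(name): a dict with "camera_matrix" (3x3 intrinsics, pixels), "extrinsics" (4x4, takes a point from world to camera coordinates); the wrist camera has in their place "T_tool_cam" (4x4, takes a point from camera to tool coordinates, whose origin is the TCP and whose axes are the tool frame's). Camera axes: x right, y down, z forward; pixel columns grow to the right and rows downward; lengths in mm; the calibration is good to about 2 mm. A picture is of the moment at which its call begins: read the wrist's pose just before it. camera_params takes no time and is no camera call.
- arm.job_done(): hands the job in, once; it reports no verdict.
The state is a dict: "clock": time; "joints": joint angles; "joint_vel": joint speeds; "joint_efforts": joint torques, N m; "position": TCP position; "ee_rot": TCP orientation; "contact_force": force on the tool from outside, world axes, zero at the start; "wrist_torque": the same for the moment, N m; "gripper_width": finger opening in mm.
Only numpy, scipy, OpenCV 4.12 (cv2) and the standard library are available. Lean on these libraries where they do the work, as an engineer would, in place of code of your own. Each camera call takes 0.05 s, during which the arm holds its last target.

## Task

Before the settling table's plate is wiped, switch its power off: turn the isolator's handle a quarter turn anticlockwise (seen from above) until it clicks home at off. Then take the tube carrier by its handle bar, lift it gently straight up about 10 cm clear of the plate and keep it there over the plate, steady and level, with all four tubes standing in their sockets; hold it so for two seconds and finish while still holding it. Do not lift the carrier while the power is on, and leave the jar, mould block, plug and wrench where they are.

Things in the scene. Friction and masses are not known exactly. Their poses are not given: they have to be found in the camera images.
- handle (a joint): Rotary handle of the power isolator, rad. 1.571 = on (start; bar lies along the isolator box's long side, its x axis), 0 = off (bar lies across the box). Turning it anticlockwise seen from above lowers the value. It has end stops at both values and a sprung detent: it snaps to the nearer end when let go, so it must pass the middle; peak resistance about 0.2 N m.
- handle_grip (a point): Point inside the isolator's handle, on its vertical turning axis, 26 mm above the handle's underside and 110 mm above the bench. The handle is an upright black bar 70 mm long, 16 mm wide, standing on a round hub (bar top 16 mm above this point; hub surface 18 mm below it, 24 mm in radius; a fixed disc 26 mm below it, 32 mm in radius; the box lid, 80 mm above the bench, lies 30 mm below it). The point's y axis runs along the bar and turns with it.
- isolator: Isolator, fixed to the bench: grey box 150 (x) x 100 (y) x 80 mm high with the rotary handle at the middle of its lid. Origin at the centre of its underside. It may be on the robot's left or right.
- settler: Vibrating settling table, fixed to the bench: grey base 200 (x) x 150 (y) mm with an aluminium top plate, plate surface 56 mm above the bench; low steel stops 6 mm high round the carrier, 5 to 8 mm away from it. Origin at the centre of its underside.
- carrier: Loose aluminium tube carrier standing on the settling table: plate 150 (x) x 110 (y) x 16 mm with four sockets, and a flat bar handle along its x axis above the middle, borne by an upright at each end. About 0.42 kg, 0.6 kg with tubes, varying by a quarter; its centre of mass lies near the middle, well below the bar. Origin at the centre of the underside, z up.
- carrier_grip (a point): Centre of the carrier's handle bar, 121 mm above the carrier's underside, directly above its middle. The bar runs along this point's x axis, is 14 mm wide (y) and 18 mm tall (z), with 120 mm free between the uprights; 57 mm of free height between the tube tops and the bar's centre.
- tube0_center (a point): Centre (half-way up) of a capped cardboard tube, 30 mm in diameter, 58 mm tall, standing loose 10 mm deep in the carrier's socket at x -34, y -32 mm of the carrier; this point is then 35 mm above the carrier's underside.
- tube1_center (a point): Centre (half-way up) of a capped cardboard tube, 30 mm in diameter, 58 mm tall, standing loose 10 mm deep in the carrier's socket at x -34, y +32 mm of the carrier; this point is then 35 mm above the carrier's underside.
- tube2_center (a point): Centre (half-way up) of a capped cardboard tube, 30 mm in diameter, 58 mm tall, standing loose 10 mm deep in the carrier's socket at x +34, y -32 mm of the carrier; this point is then 35 mm above the carrier's underside.
- tube3_center (a point): Centre (half-way up) of a capped cardboard tube, 30 mm in diameter, 58 mm tall, standing loose 10 mm deep in the carrier's socket at x +34, y +32 mm of the carrier; this point is then 35 mm above the carrier's underside.
- jar: Bystander: grey jar with white lid, 76 mm in diameter, 85 mm tall. Origin at the centre of its underside.
- mould: Bystander: split aluminium mould block 60 x 60 x 120 mm, upright. Origin at the centre of its underside.
- plug: Bystander: aluminium plug standing up, foot 40 mm in diameter, stem 22 mm, 60 mm tall. Origin at the centre of its underside.
- wrench: Bystander: steel wrench lying flat on the bench along its x axis. Origin under its middle.

How it is judged:
By the outcome, as a careful person would: the job done as asked, in the order asked, and still so for the second after the job is handed in, while the arm keeps its last pose, push and grip.
It also fails if it takes over 59 s, if anything falls off the work surface, if the arm or the gripper's body presses on something with over 40 N, if the wrist force passes 120 N, or if a joint passes its speed limit or range.

## Working session

There is one attempt and no reset: what is moved stays moved. The work goes in short steps, Python scripts to look and compute and a shell command to move; the robot and the scene stay as the last step left them, time stands still between calls to the robot, and variables do not carry over. Pictures are saved under pics/ and viewed, and the job is handed in when it is done.

```bash
mkdir -p pics; ls; python3 - <<'E'
from bench import arm
import cv2,numpy as np
s=arm.read_state();print(s);print(arm.hold_point_z)
for n in ["top","side","wrist"]:
    p,d=arm.get_image(n);cv2.imwrite(f"pics/{n}0.png",p[:,:,::-1]);np.savez(f"pics/{n}0.npz",p=p,d=d)
    print(n,{k:np.round(v,4).tolist() if not isinstance(v,(str,)) else v for k,v in arm.camera_params(n).items()})
E
```

```text
pics
{'clock': 0.0, 'joints': array([-1.03541180e+00,  3.85598403e-01,  6.62159020e-03, -4.95600746e-04,
       -1.19398956e+00, -2.58631534e-01]), 'joint_vel': array([ 4.53049013e-04, -1.45097028e-04,  2.38459864e-04, -3.28940391e-05,
       -9.38953366e-04, -8.19331885e-04]), 'joint_efforts': array([-5.00163933e-04, -3.92288339e+01,  1.88402241e+01,  4.18626219e+00,
       -4.66760379e-03,  2.75322085e-07]), 'position': array([ 170.6240493 , -600.57261863,  194.09525307]), 'ee_rot': array([ 0.42565587,  0.56459023, -0.56370768, -0.42695269]), 'contact_force': array([-0.03906453, -1.22255308,  0.09127798]), 'wrist_torque': array([ 0.07830288, -0.00426444,  0.01021146]), 'gripper_width': 84.98409827118475}
18.700000000000003
top {'camera_matrix': [[549.9545, 0.0, 312.9847], [0.0, 549.9545, 250.9715], [0.0, 0.0, 1.0]], 'extrinsics': [[0.03, -0.9994, -0.0195, -12.0251], [-0.996, -0.0282, -0.0848, 645.0134], [0.0842, 0.022, -0.9962, 1617.2733], [0.0, 0.0, 0.0, 1.0]]}
side {'camera_matrix': [[560.5815, 0.0, 314.9787], [0.0, 560.5815, 242.4295], [0.0, 0.0, 1.0]], 'extrinsics': [[0.9196, -0.3928, 0.0068, -593.0212], [-0.1962, -0.4741, -0.8583, 231.1881], [0.3403, 0.788, -0.5131, 1485.6687], [0.0, 0.0, 0.0, 1.0]]}
wrist {'camera_matrix': [[429.2817, 0.0, 319.9872], [0.0, 429.2817, 240.923], [0.0, 0.0, 1.0]], 'T_tool_cam': [[1.0, -0.0007, -0.0011, -0.9272], [0.0008, -0.3174, 0.9483, -179.4185], [-0.001, -0.9483, -0.3174, 81.0318], [0.0, 0.0, 0.0, 1.0]]}
```

View pics/top0.png

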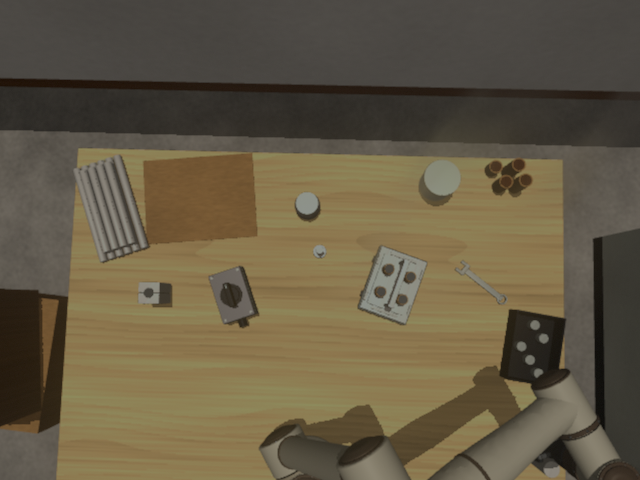

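View pics/side0.png

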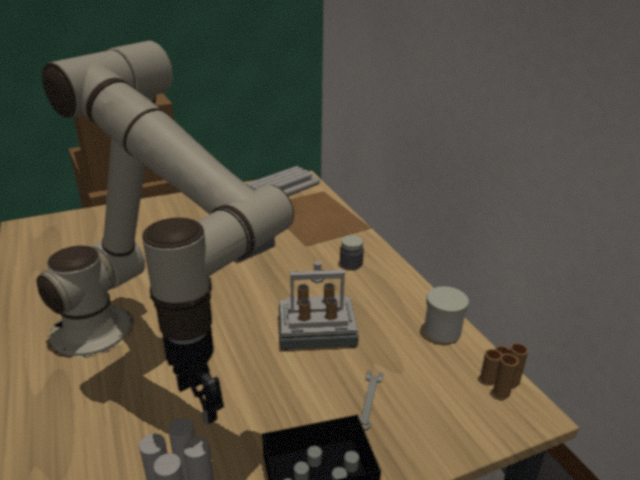

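View pics/wrist0.png

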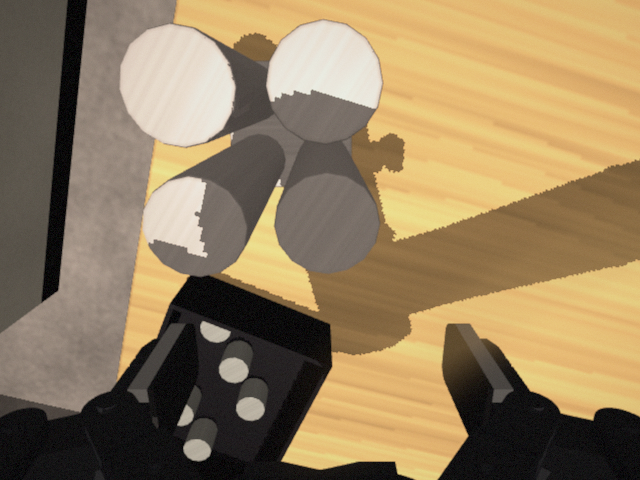

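```bash
cat > h.py <<'E'
import numpy as np,cv2
from bench import arm
from scipy.spatial.transform import Rotation as R
def cam(n,st=None):
    c=arm.camera_params(n);K=np.array(c["camera_matrix"])
    if n!="wrist":
        T=np.linalg.inv(np.array(c["extrinsics"]))
    else:
        W=np.eye(4);W[:3,:3]=R.from_quat(st["ee_rot"]).as_matrix();W[:3,3]=st["position"]
        T=W@np.array(c["T_tool_cam"])
    return K,T
def ray(K,T,uv):
    d=T[:3,:3]@np.linalg.solve(K,[uv[0],uv[1],1.]);return T[:3,3],d
def plane(K,T,uv,z):
    o,d=ray(K,T,uv);return o+d*(z-o[2])/d[2]
def dep(K,T,d):
    v,u=np.indices(d.shape);P=np.stack([(u-K[0,2])/K[0,0]*d,(v-K[1,2])/K[1,1]*d,d],-1)
    P=P@T[:3,:3].T+T[:3,3];P[d<=0]=np.nan;return P
def proj(K,T,p):
    q=np.linalg.inv(T)@np.r_[p,1];q=K@q[:3];return q[:2]/q[2]
def tri(A):  # list of (o,d)
    M=np.zeros((3,3));b=np.zeros(3)
    for o,d in A:
        d=d/np.linalg.norm(d);Q=np.eye(3)-np.outer(d,d);M+=Q;b+=Q@o
    return np.linalg.solve(M,b)
E
python3 - <<'E'
from h import *
f=np.load("pics/top0.npz");p,d=f["p"],f["d"]
K,T=cam("top");P=dep(K,T,d)
for nm,uv in dict(bench=(320,330),lid1=(222,280),lid2=(245,312),handle=(232,292),bar=(395,285),cplate=(380,270),jar=(307,202),plug=(320,250),mould=(148,291),wr=(480,282)).items():
    print(nm,np.round(P[uv[1],uv[0]],0))
a=cv2.resize(p[230:340,190:450],None,fx=3,fy=3,interpolation=cv2.INTER_CUBIC);cv2.imwrite("pics/topc.png",a[:,:,::-1])
f=np.load("pics/side0.npz");p=f["p"];a=cv2.resize(p[240:370,200:400],None,fx=4,fy=4,interpolation=cv2.INTER_CUBIC);cv2.imwrite("pics/sidec.png",a[:,:,::-1])
E
```

```text
bench [410. -21.  -7.]
lid1 [549. 267.  77.]
lid2 [459. 197.  74.]
handle [515. 234.  91.]
bar [ 546. -219.  188.]
cplate [ 592. -190.   69.]
jar [781.  27.  91.]
plug [646. -14.  57.]
mould [511. 466. 121.]
wr [ 568. -498.    0.]
```

View pics/topc.png

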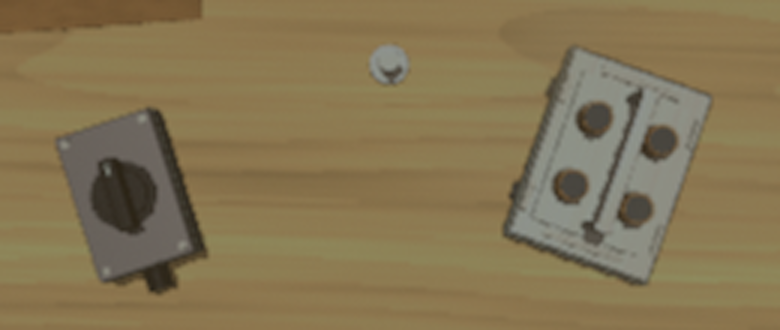

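View pics/sidec.png

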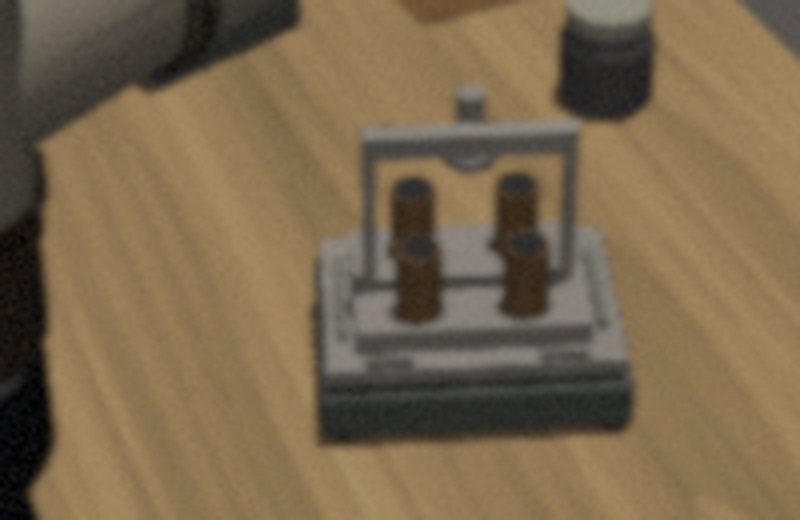

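```bash
python3 - <<'E'
from h import *
s=arm.read_state();M=R.from_quat(s["ee_rot"]).as_matrix();print(M.round(3))
print("yaw x",np.degrees(np.arctan2(M[1,0],M[0,0])))
K,T=cam("top")
# lid corners screws/box corners in crop -> full
for c in [(57,140),(153,108),(205,255),(103,283)]:
    print(plane(K,T,(190+c[0]/3,230+c[1]/3),80).round(0))
for c in [(105,165),(138,230)]: print('bar',plane(K,T,(190+c[0]/3,230+c[1]/3),126).round(0))
for c in [(635,95),(594,232)]: print('cbar',plane(K,T,(190+c[0]/3,230+c[1]/3),186).round(0))
E
```

```text
[[-0.273 -0.001 -0.962]
 [ 0.962  0.002 -0.273]
 [ 0.002 -1.     0.   ]]
yaw x 105.85225250351863
[558. 304.  80.]
[591. 213.  80.]
[452. 157.  80.]
[422. 254.  80.]
bar [534. 248. 126.]
bar [475. 215. 126.]
cbar [ 610. -236.  186.]
cbar [ 486. -202.  186.]
```

```bash
python3 -m creep '[[[15,15,15],[0,0,0],1],[[45,45,40],[0,0,0],1],[[75,75,60],[0,0,0],1],[[105,105,80],[0,0,0],1],[[135,135,100],[0,0,0],1],[[165,165,120],[0,0,0],1],[[195,195,126],[0,0,0],1],[[220,220,126],[0,0,0],1],[[245,245,126],[0,0,0],1],[[270,270,126],[0,0,0],1],[[295,295,126],[0,0,0],1],[[315,315,126],[0,0,0],1]]'; python3 -m creep '[[[20,20,0],[0,0,0],1],[[35,40,0],[0,0,0],1],[[45,55,0],[0,0,0],1],[[50,62,0],[0,0,0],1],[[50,62,0],[0,0,0],1],[[50,62,0],[0,0,0],1]]'
python3 - <<'E'
from h import *
s=arm.read_state();p,d=arm.get_image("wrist");cv2.imwrite("pics/w1.png",p[:,:,::-1]);np.savez("pics/w1.npz",p=p,d=d,position=s["position"],ee_rot=s["ee_rot"])
print(s["clock"],s["position"],s["joints"])
E
```

```text
clock: 1.15
position: [487.4, -283.6, 321.0]
ee_rot: [0.426, 0.565, -0.564, -0.426]
contact_force: [0.5, -0.2, 0.0]
gripper_width: 85.7
clock: 1.65
position: [535.5, -224.3, 321.0]
ee_rot: [-0.426, -0.564, 0.564, 0.426]
contact_force: [-0.3, -0.8, 0.1]
gripper_width: 85.0
1.65 [ 535.52824146 -224.29606799  320.99103026] [-1.17728598e-01  2.50393323e-01  1.24138764e-01  1.26937602e-04
 -1.44529844e+00 -1.17585526e+00]
```

View pics/w1.png

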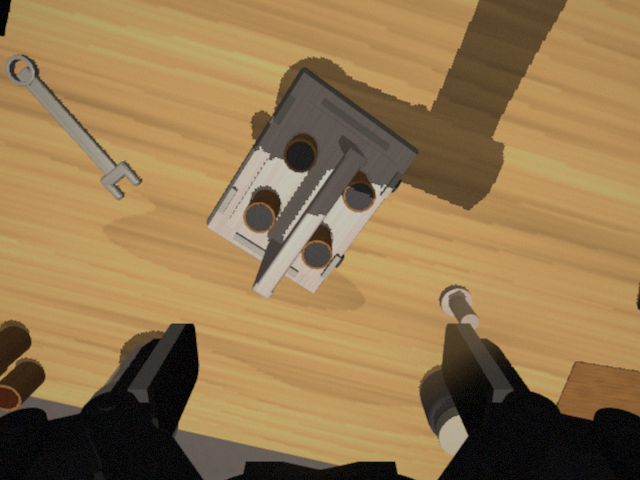

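```bash
cat >> h.py <<'E'
def load(f):
    f=np.load(f);return f["p"],f["d"],dict(position=f["position"],ee_rot=f["ee_rot"])
def rect(P,m):
    q=P[m][:,:2].astype(np.float32);r=cv2.minAreaRect(q);b=cv2.boxPoints(r);e=[b[1]-b[0],b[2]-b[1]];l=[np.linalg.norm(x) for x in e];k=int(np.argmax(l))
    return np.round(r[0],1),np.round(sorted(l),1),round(float(np.degrees(np.arctan2(e[k][1],e[k][0]))%180),1),np.round(np.nanpercentile(P[m][:,2],[5,50,95]),1),int(m.sum())
def big(m):
    n,l,s,c=cv2.connectedComponentsWithStats(m.astype(np.uint8));return l==1+np.argmax(s[1:,4])
E
python3 - <<'E'
from h import *
p,d,s=load("pics/w1.npz");K,T=cam("wrist",s);P=dep(K,T,d)
print("bench",np.round(P[100,200],1),np.round(P[300,150],1))
m=np.zeros(d.shape,bool);m[60:310,200:430]=1
print("bartop",rect(P,big(m&(P[...,2]>179)&(P[...,2]<195))))
for n,(u,v) in dict(t0=(301,152),t1=(359,189),t2=(262,214),t3=(317,253)).items():print(n,P[v,u].round(1))
print(P[145,352].round(1),P[285,266].round(1),P[230,295].round(1))
# colour edges of bar ends, plane ray at z
for z in (186,):
  for uv in [(253,288),(271,297),(342,140),(362,151)]: print(uv,plane(K,T,uv,z).round(1))
m=(P[...,2]>48)&(P[...,2]<62);print("plate",rect(P,big(m)))
m=(P[...,2]>66)&(P[...,2]<78);print("carrierplate",rect(P,big(m)))
E
python3 - <<'E'
from h import *
p,d,s=load("pics/w1.npz")
a=cv2.resize(p[50:320,190:440],None,fx=2.2,fy=2.2,interpolation=cv2.INTER_CUBIC);cv2.imwrite("pics/w1c.png",a[:,:,::-1])
E
```

```text
bench [ 496.5 -373.9    3.7] [ 754.3 -390.2    2.6]
bartop (array([ 551.1, -232.4]), array([ 16.1, 135.7], dtype=float32), 161.4, array([184.3, 186.5, 187.7]), 3334)
t0 [ 506.  -251.3  119.5]
t1 [ 523.2 -192.8  121. ]
t2 [ 569.6 -271.1  120.5]
t3 [ 592.4 -212.4  120.5]
[ 486.4 -212.2  141.3] [ 606.3 -250.3  186.7] [ 555.7 -239.7  186.2]
(253, 288) [ 612.  -259.7  186. ]
(271, 297) [ 615.8 -243.9  186. ]
(342, 140) [ 481.4 -224.5  186. ]
(362, 151) [ 484.9 -208.4  186. ]
plate (array([ 551.4, -234.2]), array([139.9, 190.3], dtype=float32), 161.4, array([55.2, 56.7, 60.5]), 6263)
carrierplate (array([ 551.7, -232.6]), array([110.3, 150.9], dtype=float32), 161.4, array([71.2, 72.6, 74. ]), 7377)
```

View pics/w1c.png

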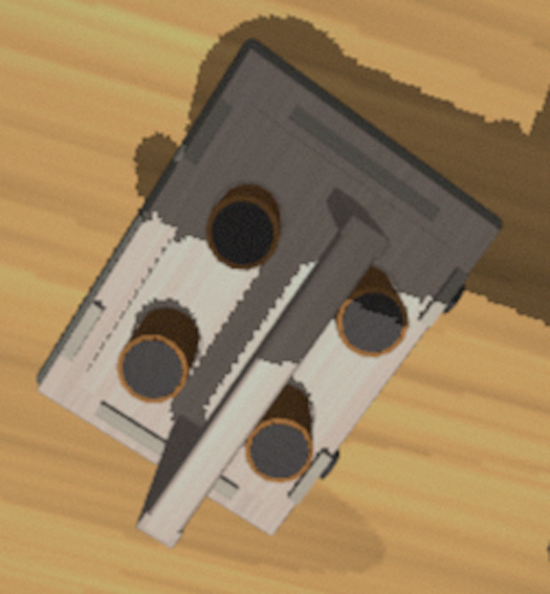

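The crop shows the carrier with its four tubes; the bar top ends are near full-image pixels (262,292) and (352,145). It is level at z≈186, centre ≈(551,-232), axis -18.6°. Next, the isolator.

```bash
python3 -m creep '[[[0,15,0],[0,0,0],1],[[0,45,0],[0,0,0],1],[[-5,80,0],[0,0,0],1],[[-8,118,0],[0,0,0],1],[[-12,156,0],[0,0,0],1],[[-15,194,0],[0,0,0],1],[[-18,232,0],[0,0,0],1],[[-20,270,0],[0,0,0],1],[[-24,308,0],[0,0,0],1],[[-27,346,0],[0,0,0],1],[[-30,384,0],[0,0,0],1],[[-33,415,0],[0,0,0],1]]'; python3 -m creep '[[[-2,20,0],[0,0,0],1],[[-2,35,-10],[0,0,0],1],[[-2,40,-20],[0,0,0],1],[[-2,40,-20],[0,0,0],1],[[-2,40,-20],[0,0,0],1]]'
python3 - <<'E'
from h import *
s=arm.read_state();p,d=arm.get_image("wrist");cv2.imwrite("pics/w2.png",p[:,:,::-1]);np.savez("pics/w2.npz",p=p,d=d,position=s["position"],ee_rot=s["ee_rot"])
print(s["clock"],s["position"],s["joints"])
K,T=cam("wrist",s);P=dep(K,T,d)
x=np.abs(P[...,0]-506)<130;x&=np.abs(P[...,1]-232)<130
print("lid",rect(P,big(x&(np.abs(P[...,2]-80)<4))))
for lo in (105,115,120):
    print("bar",lo,rect(P,big(x&(P[...,2]>lo)&(P[...,2]<135))))
E
```

```text
clock: 2.7
position: [502.5, 191.7, 321.6]
ee_rot: [0.427, 0.564, -0.564, -0.426]
contact_force: [0.8, 0.8, -0.1]
gripper_width: 85.3
clock: 3.12
position: [500.6, 229.2, 299.9]
ee_rot: [-0.426, -0.563, 0.565, 0.427]
contact_force: [0.8, -0.6, -0.0]
gripper_width: 85.5
3.1167 [500.55356856 229.2473826  299.90175051] [ 7.24043237e-01  2.02823580e-01  1.14266385e-02  1.19830234e-04
 -1.38255444e+00 -2.01930225e+00]
lid (array([507.5, 235.5]), array([ 96.3, 145.9], dtype=float32), 20.1, array([79.1, 80.6, 82. ]), 11449)
bar 105 (array([507.5, 235.6]), array([16. , 70.2], dtype=float32), 20.1, array([123.3, 126.3, 127.7]), 1548)
bar 115 (array([507.5, 235.6]), array([16. , 70.2], dtype=float32), 20.1, array([124. , 126.4, 127.7]), 1513)
bar 120 (array([507.5, 235.6]), array([16. , 70.2], dtype=float32), 20.1, array([124.2, 126.4, 127.7]), 1496)
```

View pics/w2.png

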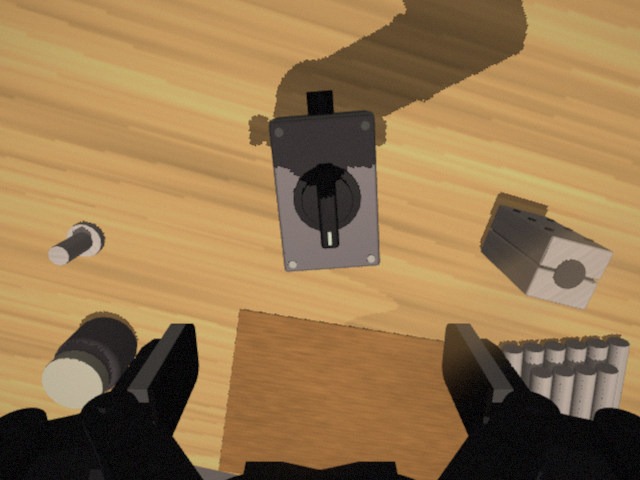

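```bash
python3 -m creep '[[[2,2,-10],[0,0,0.02],1],[[4,4,-35],[0,0,0.05],1],[[7,6.5,-65],[0,0,0.075],1],[[7,6.5,-90],[0,0,0.075],1],[[7,6.5,-105],[0,0,0.075],1],[[7,6.5,-110],[0,0,0.075],1],[[7,6.5,-110],[0,0,0.075],1],[[7,6.5,-110],[0,0,0.075],1]]'
cat > look.py <<'E'
import sys
from h import *
def wl(n):
    s=arm.read_state();p,d=arm.get_image("wrist");cv2.imwrite(f"pics/{n}.png",p[:,:,::-1]);np.savez(f"pics/{n}.npz",p=p,d=d,position=s["position"],ee_rot=s["ee_rot"])
    M=R.from_quat(s["ee_rot"]).as_matrix()
    print(round(s["clock"],2),s["position"].round(1),"yaw",np.degrees(np.arctan2(M[1,0],M[0,0])).round(1),"tilt",M[:,1].round(3),"F",s["contact_force"].round(1),"T",s["wrist_torque"].round(2),"w",round(s["gripper_width"],1))
    K,T=cam("wrist",s);return p,d,s,K,T,dep(K,T,d)
E
python3 - <<'E'
from look import *
p,d,s,K,T,P=wl("w3")
x=np.abs(P[...,0]-506)<130;x&=np.abs(P[...,1]-232)<130
print("lid",rect(P,big(x&(np.abs(P[...,2]-80)<4))))
print("bar",rect(P,big(x&(P[...,2]>115)&(P[...,2]<135))))
E
```

```text
clock: 3.83
position: [508.6, 237.1, 192.1]
ee_rot: [0.405, 0.58, -0.579, -0.404]
contact_force: [0.2, -1.0, 0.3]
gripper_width: 85.6
3.83 [508.6 237.1 192.1] yaw 110.1 tilt [ 0.002  0.    -1.   ] F [ 0.2 -1.   0.3] T [ 0.06 -0.1   0.01] w 85.6
lid (array([507.3, 235.7]), array([ 96.2, 145.2], dtype=float32), 20.2, array([79.2, 80.6, 81.8]), 20303)
bar (array([507.2, 235.8]), array([15.8, 69.5], dtype=float32), 19.7, array([124. , 126.4, 127.6]), 2947)
```

View pics/w3.png

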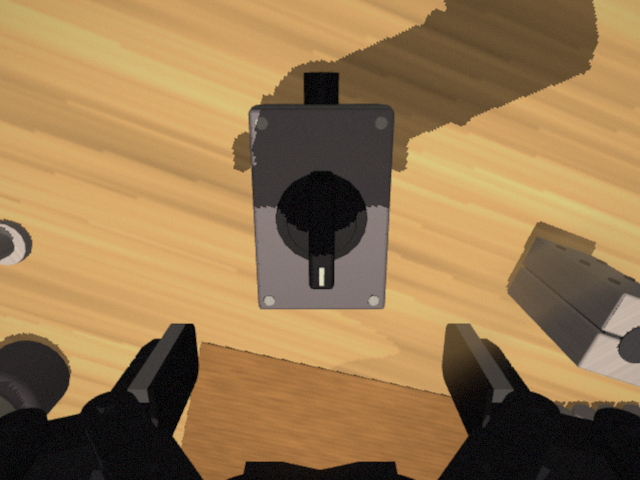

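```bash
python3 -m creep '[[[-1,-1,-10],[0,0,0],1],[[-1,-1,-32],[0,0,0],1],[[-1,-1,-55],[0,0,0],1],[[-1,-1,-75],[0,0,0],1],[[-1,-1,-87],[0,0,0],1],[[-1,-1,-93],[0,0,0],1],[[-1,-1,-93],[0,0,0],1],[[-1,-1,-93],[0,0,0],1]]'
python3 -m creep '[[[0,0,0],[0,0,0],-0.2],[[0,0,0],[0,0,0],-0.6],[[0,0,0],[0,0,0],-1],[[0,0,0],[0,0,0],-1],[[0,0,0],[0,0,0],-1],[[0,0,0],[0,0,0],-1],[[0,0,0],[0,0,0],-1],[[0,0,0],[0,0,0],-1]]'
python3 - <<'E'
from look import *
wl("w4")
E
```

```text
clock: 4.55
position: [507.3, 236.6, 98.9]
ee_rot: [0.405, 0.58, -0.579, -0.404]
contact_force: [1.1, -0.7, 0.9]
gripper_width: 85.4
clock: 5.22
position: [506.8, 236.3, 98.2]
ee_rot: [0.405, 0.58, -0.58, -0.405]
contact_force: [-0.4, 0.1, 0.1]
gripper_width: 0.3
5.22 [506.8 236.3  98.2] yaw 110.2 tilt [ 0.  0. -1.] F [-0.4  0.1  0.1] T [ 0.01 -0.01  0.02] w 0.3
```

View pics/w4.png

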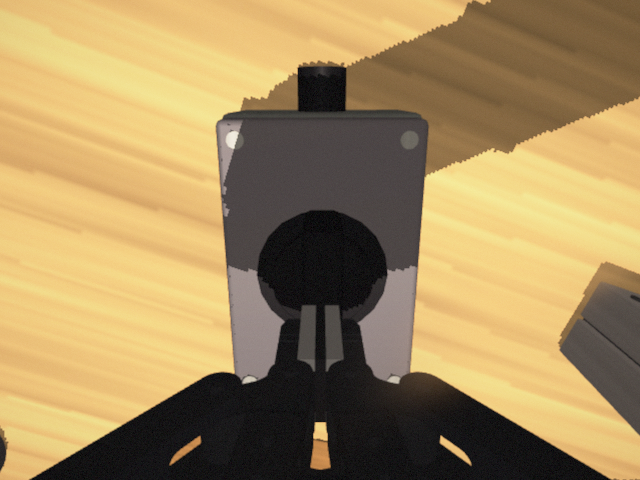

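```bash
python3 - <<'E'
from h import *
p,d,s=load("pics/w4.npz");K,T=cam("wrist",s);P=dep(K,T,d)
print("tcp px",proj(K,T,s["position"]),"w3/hg",proj(K,T,[507.3,235.7,110]),proj(K,T,[507.3,235.7,126]))
for u,v in [(309,312),(332,312),(309,340),(332,340),(321,330),(321,300),(321,270),(321,250),(321,225),(321,290),(321,350),(321,400)]:print((u,v),P[v,u].round(1))
a=cv2.resize(np.clip(p[190:430,220:420].astype(float)*3,0,255).astype(np.uint8),None,fx=2.5,fy=2.5);cv2.imwrite("pics/w4c.png",a[:,:,::-1])
E
```

```text
tcp px [322.5962512  284.70384674] w3/hg [321.00166203 296.522079  ] [321.06067066 314.34724912]
(309, 312) [498.6 228.  144.4]
(332, 312) [495.7 235.4 144.9]
(309, 340) [498.8 228.6 161.9]
(332, 340) [496.3 235.2 162. ]
(321, 330) [497.1 231.9 156.8]
(321, 300) [501.7 233.6 125.4]
(321, 270) [489.4 229.1 126.4]
(321, 250) [481.7 226.3 126.9]
(321, 225) [475.  223.8 118.1]
(321, 290) [496.9 231.9 127.2]
(321, 350) [497.3 232.  167.8]
(321, 400) [510.9 236.9 171.9]
```

View pics/w4c.png

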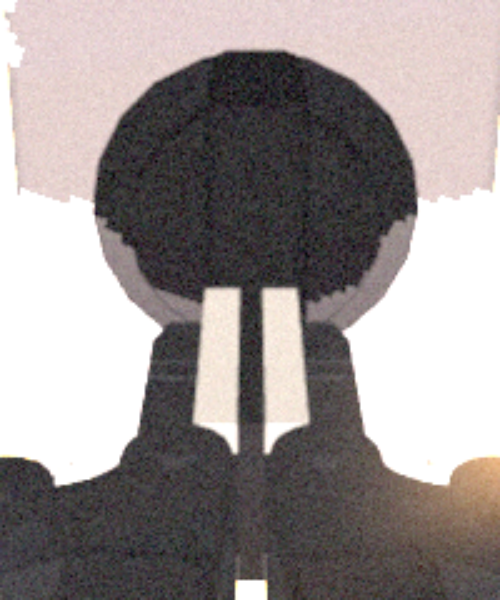

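```bash
python3 - <<'E'
from h import *
c=np.array(arm.camera_params("wrist")["T_tool_cam"])
for n,pts in dict(w4=[(u,v) for u in (305,312,328,338) for v in (260,280,296,302,306,310,320,340,356)],w3=[(190,330),(185,340),(160,370),(180,330),(150,390),(140,395),(455,330),(500,395)]).items():
    p,d,s=load(f"pics/{n}.npz");K,T=cam("wrist",s);P=dep(K,c,d)
    for u,v in pts: print(n,(u,v),P[v,u].round(1),p[v,u],round(float(d[v,u]),1))
s=arm.read_state();print(s["gripper_width"],s["position"],s["joints"])
E
```

```text
w4 (305, 260) [ -6.8 -28.9  23.2] [ 5 11 11] 161.1
w4 (305, 280) [ -7.  -26.8  14.1] [18  9 16] 166.0
w4 (305, 296) [ -6.9 -29.1   8.4] [16  9  8] 165.6
w4 (305, 302) [ -7.  -27.4   5. ] [25 23 27] 168.3
w4 (305, 306) [ -6.5 -42.3  10.9] [79 77 70] 152.3
w4 (305, 310) [ -6.4 -44.9  10.7] [81 78 73] 149.9
w4 (305, 320) [ -6.2 -51.6  10.4] [86 81 77] 143.6
w4 (305, 340) [ -5.7 -64.2  10.5] [83 75 74] 131.6
w4 (305, 356) [ -5.4 -72.9  10.6] [84 79 75] 123.4
w4 (312, 260) [ -4.2 -28.3  23. ] [13 14 15] 161.8
w4 (312, 280) [ -4.2 -28.   14.6] [21 17 17] 164.7
w4 (312, 296) [ -4.3 -28.2   7.9] [16 15 16] 166.7
w4 (312, 302) [ -4.3 -28.4   5.5] [15 13 13] 167.2
w4 (312, 306) [ -4.  -41.4  10.4] [79 77 73] 153.4
w4 (312, 310) [ -3.9 -44.2  10.3] [84 78 73] 150.7
w4 (312, 320) [ -3.8 -52.2  10.7] [82 80 76] 143.0
w4 (312, 340) [ -3.6 -63.8  10.3] [79 77 72] 132.1
w4 (312, 356) [ -3.4 -73.   10.6] [81 78 74] 123.3
w4 (328, 260) [  1.9 -28.6  23.1] [20 13 16] 161.4
w4 (328, 280) [  1.9 -28.4  14.8] [13 18 18] 164.3
w4 (328, 296) [  2.  -27.7   7.7] [12 17  9] 167.1
w4 (328, 302) [  1.9 -29.2   
[... 600 characters left out ...]
4.9 -52.   10.7] [83 80 76] 143.1
w4 (338, 340) [  4.4 -63.4  10. ] [79 76 71] 132.5
w4 (338, 356) [  4.  -73.3  10.8] [85 80 74] 122.9
w3 (190, 330) [-44.2 -54.1   8.1] [16 14 13] 142.0
w3 (185, 340) [-44.1 -59.8   7.8] [7 4 2] 136.7
w3 (160, 370) [-44.4 -80.3  11.1] [ 9  8 14] 116.2
w3 (180, 330) [-46.1 -57.7  10.2] [65 59 58] 138.0
w3 (150, 390) [-44.7 -87.1   9.9] [14 11 15] 110.2
w3 (140, 395) [-47.  -88.1   9.2] [81 79 73] 109.4
w3 (455, 330) [ 41.8 -59.   10.9] [97 76 48] 136.4
w3 (500, 395) [ 45.  -87.5   8.7] [81 77 71] 110.1
-0.1632560228993853 [506.79513294 236.29456639  98.1764244 ] [ 7.26104506e-01  3.63901209e-01 -2.89866774e-01 -2.18505344e-06
 -9.17116519e-01 -1.94510589e+00]
```

The fingers shut on nothing. In w4 the pad ends, at (302–340, 305), measure about 41 mm short of where the TCP is said to be, above the bar top. I'll check this independently with the side and top cameras before going lower.

```bash
python3 - <<'E'
from h import *
for n in ("side","top"):
    p,d=arm.get_image(n);np.savez(f"pics/{n}1.npz",p=p,d=d);K,T=cam(n);P=dep(K,T,d)
    for z in (98,120,140,160,200): print(n,z,proj(K,T,[507,236,z]).round(0))
    u,v=proj(K,T,[507,236,130]).astype(int)
    u0,v0=max(u-80,0),max(v-60,0)
    a=cv2.resize(np.clip(p[v0:v0+120,u0:u0+160].astype(float)*2,0,255).astype(np.uint8),None,fx=5,fy=5,interpolation=cv2.INTER_CUBIC);cv2.imwrite(f"pics/{n}1c.png",a[:,:,::-1]);print(u0,v0)
E
```

```text
side 98 [247. 222.]
side 120 [246. 216.]
side 140 [246. 211.]
side 160 [246. 205.]
side 200 [245. 194.]
166 153
top 98 [231. 295.]
top 120 [229. 295.]
top 140 [228. 295.]
top 160 [227. 295.]
top 200 [224. 295.]
148 234
```

View pics/side1c.png

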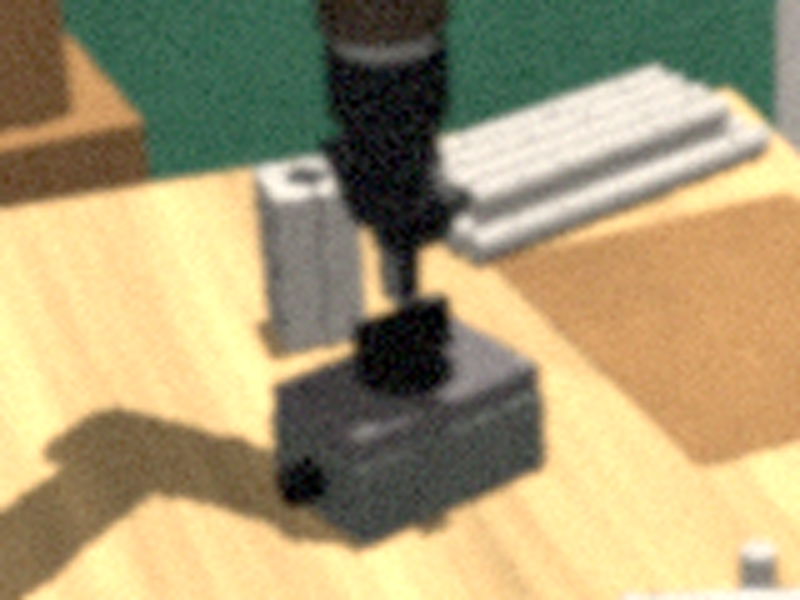

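The side crop agrees: the fingertips end near crop (400,300), pixel (246,213), which is z≈135 at the top of the bar. So the real fingertips sit about 41 mm behind the reported TCP, and I'll allow for that. Next I open and go 40 mm lower in steps, watching the force.

```bash
python3 -m creep '[[[0,0,0],[0,0,0],1],[[0,0,0],[0,0,0],1],[[0,0,0],[0,0,0],1],[[0,0,0],[0,0,0],1],[[0,0,0],[0,0,0],1],[[0,0,0],[0,0,0],1],[[0,0,0],[0,0,0],1],[[0,0,-5],[0,0,0],1],[[0,0,-12],[0,0,0],1],[[0,0,-18],[0,0,0],1],[[0,0,-20],[0,0,0],1]]'
python3 -m creep '[[[0,0,-5],[0,0,0],1],[[0,0,-12],[0,0,0],1],[[0,0,-18],[0,0,0],1],[[0,0,-20],[0,0,0],1],[[0,0,-20],[0,0,0],1]]'
python3 -m creep '[[[0,0,0],[0,0,0],0],[[0,0,0],[0,0,0],-0.4],[[0,0,0],[0,0,0],-1],[[0,0,0],[0,0,0],-1],[[0,0,0],[0,0,0],-1],[[0,0,0],[0,0,0],-1],[[0,0,0],[0,0,0],-1],[[0,0,0],[0,0,0],-1]]'
python3 - <<'E'
from look import *
wl("w5")
E
```

```text
clock: 6.28
position: [505.9, 235.7, 76.5]
ee_rot: [-0.405, -0.579, 0.581, 0.405]
contact_force: [-0.7, -0.9, 0.3]
gripper_width: 85.3
clock: 6.7
position: [506.3, 235.9, 57.3]
ee_rot: [-0.405, -0.579, 0.58, 0.405]
contact_force: [-0.1, 0.2, -0.3]
gripper_width: 85.1
clock: 7.37
position: [506.7, 237.1, 58.7]
ee_rot: [0.405, 0.58, -0.579, -0.405]
contact_force: [-4.1, 2.9, 3.4]
gripper_width: 15.0
7.37 [506.7 237.1  58.7] yaw 110.2 tilt [ 0.     0.001 -1.   ] F [-4.1  2.9  3.4] T [ 0.86  0.91 -0.05] w 15.0
```

View pics/w5.png

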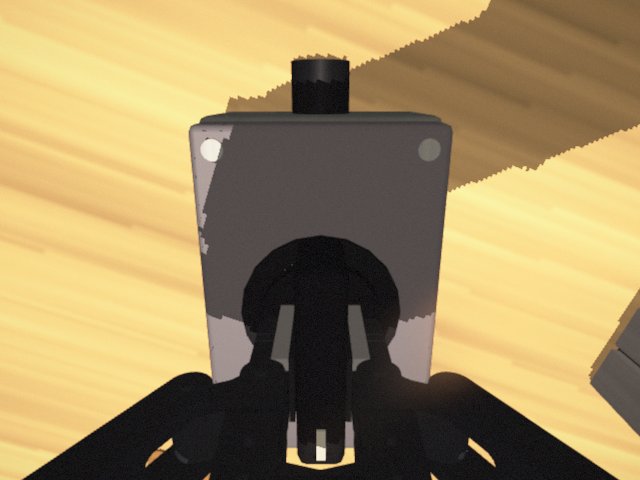

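```bash
python3 -m creep '[[[0,0,0],[0,0,0.04],-1],[[0,0,0],[0,0,0.1],-1],[[0,0,0],[0,0,0.17],-1],[[0,0,0],[0,0,0.24],-1],[[0,0,0],[0,0,0.31],-1],[[0,0,0],[0,0,0.38],-1],[[0,0,0],[0,0,0.45],-1],[[0,0,0],[0,0,0.5],-1]]'
python3 - <<'E'
from look import *
wl("w6")
E
```

```text
clock: 8.08
position: [506.8, 236.9, 58.7]
ee_rot: [0.248, 0.663, -0.662, -0.248]
contact_force: [-2.6, 3.6, 2.7]
gripper_width: 14.9
8.08 [506.8 236.9  58.7] yaw 139.0 tilt [ 0.001  0.001 -1.   ] F [-2.6  3.6  2.7] T [ 0.85  0.9  -0.09] w 14.9
```

```bash
python3 -m creep '[[[0,0,0],[0,0,0.06],-1],[[0,0,0],[0,0,0.15],-1],[[0,0,0],[0,0,0.24],-1],[[0,0,0],[0,0,0.33],-1],[[0,0,0],[0,0,0.42],-1],[[0,0,0],[0,0,0.51],-1],[[0,0,0],[0,0,0.6],-1],[[0,0,0],[0,0,0.69],-1],[[0,0,0],[0,0,0.78],-1],[[0,0,0],[0,0,0.87],-1],[[0,0,0],[0,0,0.94],-1],[[0,0,0],[0,0,1.0],-1]]'
python3 -m creep '[[[0,0,0],[0,0,0.03],-1],[[0,0,0],[0,0,0.06],-1],[[0,0,0],[0,0,0.08],-1],[[0,0,0],[0,0,0.08],-1],[[0,0,0],[0,0,0.08],-1]]'
python3 - <<'E'
from look import *
wl("w7")
E
```

```text
clock: 9.13
position: [507.2, 237.0, 58.7]
ee_rot: [-0.1, 0.7, -0.7, 0.101]
contact_force: [-3.0, 2.7, 3.3]
gripper_width: 15.0
clock: 9.55
position: [507.2, 237.0, 58.7]
ee_rot: [-0.126, 0.696, -0.695, 0.127]
contact_force: [-3.4, 3.3, 4.4]
gripper_width: 15.0
9.55 [507.2 237.   58.7] yaw -159.4 tilt [ 0.001  0.001 -1.   ] F [-3.4  3.3  4.4] T [ 1.24  0.78 -0.11] w 15.0
```

View pics/w7.png

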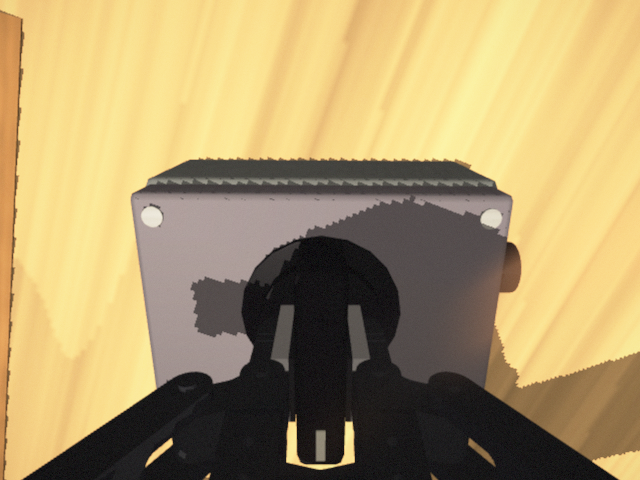

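The bar now lies across the box and the tool has turned 90.4°. I'll let go, rise and check.

```bash
python3 -m creep '[[[0,0,0],[0,0,0],0],[[0,0,0],[0,0,0],1],[[0,0,0],[0,0,0],1],[[0,0,0],[0,0,0],1],[[0,0,0],[0,0,0],1],[[0,0,0],[0,0,0],1],[[0,0,10],[0,0,0],1],[[0,0,35],[0,0,0],1],[[0,0,65],[0,0,0],1],[[0,0,100],[0,0,0],1],[[0,0,135],[0,0,0],1],[[0,0,160],[0,0,0],1]]'
python3 -m creep '[[[0,0,25],[0,0,-0.03],1],[[0,0,50],[0,0,-0.1],1],[[0,0,55],[0,0,-0.1],1],[[0,0,55],[0,0,-0.1],1]]'
python3 - <<'E'
from look import *
p,d,s,K,T,P=wl("w8")
x=np.abs(P[...,0]-506)<130;x&=np.abs(P[...,1]-232)<130
print("lid",rect(P,big(x&(np.abs(P[...,2]-80)<4))))
print("bar",rect(P,big(x&(P[...,2]>115)&(P[...,2]<135))))
print(s["joints"])
E
```

```text
clock: 10.6
position: [507.8, 236.6, 222.8]
ee_rot: [-0.125, 0.696, -0.695, 0.129]
contact_force: [0.7, 0.8, 0.8]
gripper_width: 85.2
clock: 10.93
position: [507.6, 236.8, 276.3]
ee_rot: [-0.09, 0.702, -0.7, 0.094]
contact_force: [-0.6, 0.3, -0.9]
gripper_width: 85.5
10.93 [507.6 236.8 276.3] yaw -165.0 tilt [ 0.005  0.004 -1.   ] F [-0.6  0.3 -0.9] T [-0.02  0.03  0.03] w 85.5
lid (array([508.3, 236. ]), array([ 96.3, 146.3], dtype=float32), 20.2, array([79. , 80.5, 81.9]), 12974)
bar (array([508.3, 236. ]), array([16. , 70.2], dtype=float32), 110.3, array([124. , 126.3, 127.6]), 1740)
[ 7.26089009e-01  2.23940128e-01 -1.88294844e-02  4.88452078e-04
 -1.32219314e+00 -4.64420977e-01]
```

View pics/w8.png

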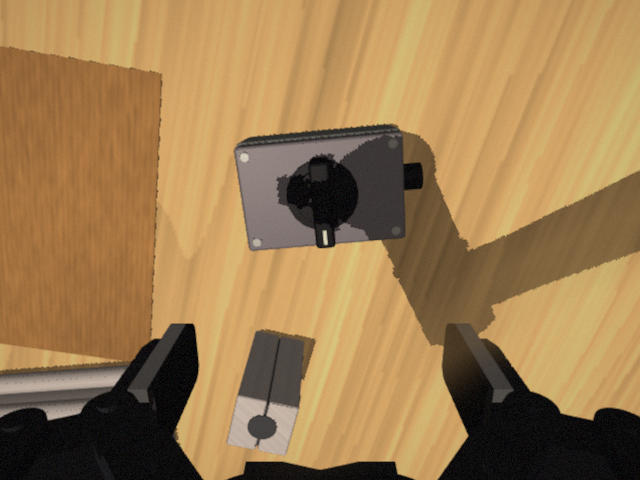

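Off is confirmed: the bar is at 110.3° against the lid's 20.2°, with the mark at (324,238). Now the carrier.

```bash
python3 -m creep '[[[0,-15,10],[0,0,0.04],1],[[4,-45,25],[0,0,0.12],1],[[8,-80,35],[0,0,0.2],1],[[12,-118,35],[0,0,0.28],1],[[16,-156,35],[0,0,0.36],1],[[20,-194,35],[0,0,0.44],1],[[24,-232,35],[0,0,0.52],1],[[28,-270,35],[0,0,0.6],1],[[32,-308,35],[0,0,0.68],1],[[36,-346,35],[0,0,0.76],1],[[40,-384,35],[0,0,0.84],1],[[43,-415,35],[0,0,0.9],1]]'
python3 -m creep '[[[0,-20,0],[0,0,0.03],1],[[0,-40,0],[0,0,0.06],1],[[0,-50,0],[0,0,0.085],1],[[0,-54,0],[0,0,0.085],1],[[0,-54,0],[0,0,0.085],1],[[0,-54,0],[0,0,0.085],1]]'
python3 - <<'E'
from look import *
p,d,s,K,T,P=wl("w9")
x=np.abs(P[...,0]-551)<130;x&=np.abs(P[...,1]+232)<130
print("bartop",rect(P,big(x&(P[...,2]>179)&(P[...,2]<195))))
print("cplate",rect(P,big(x&(P[...,2]>66)&(P[...,2]<78))))
print(s["joints"])
E
```

```text
clock: 11.98
position: [548.8, -181.0, 306.1]
ee_rot: [-0.39, 0.592, -0.59, 0.388]
contact_force: [0.0, 0.8, 0.1]
gripper_width: 85.2
clock: 12.48
position: [549.4, -232.3, 307.2]
ee_rot: [-0.413, 0.575, -0.574, 0.412]
contact_force: [0.2, 0.8, -0.0]
gripper_width: 85.2
12.48 [ 549.4 -232.3  307.2] yaw -108.6 tilt [-0.002  0.001 -1.   ] F [ 0.2  0.8 -0. ] T [ 0.05 -0.01  0.03] w 85.2
bartop (array([ 551.9, -231.5]), array([ 14.9, 135.7], dtype=float32), 161.3, array([185. , 186.5, 187.6]), 3575)
cplate (array([ 551.9, -231.4]), array([110.3, 150.6], dtype=float32), 161.3, array([71.1, 72.5, 73.9]), 9685)
[-1.28982904e-01  2.83854038e-01  1.36618571e-01 -4.05870136e-04
 -1.42558471e+00  1.37470815e+00]
```

View pics/w9.png

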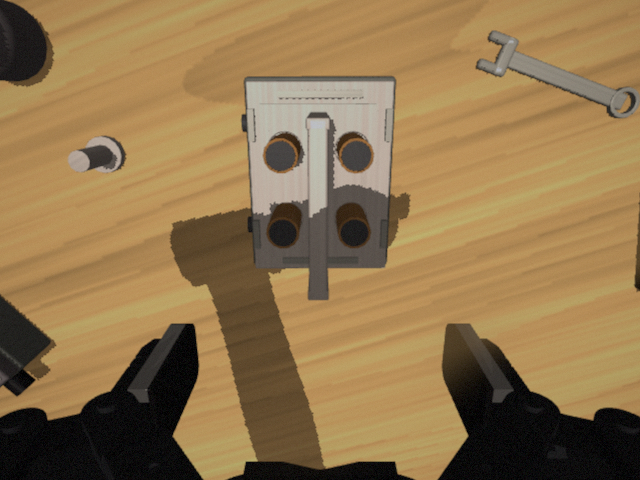

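```bash
python3 -m creep '[[[1,0,-10],[0,0,0],1],[[2,0,-32],[0,0,0],1],[[2,0.5,-60],[0,0,0],1],[[2,0.5,-85],[0,0,0],1],[[2,0.5,-105],[0,0,0],1],[[2,0.5,-120],[0,0,0],1],[[2,0.5,-130],[0,0,0],1],[[2,0.5,-130],[0,0,0],1],[[2,0.5,-130],[0,0,0],1]]'
python3 - <<'E'
from look import *
p,d,s,K,T,P=wl("w10")
x=np.abs(P[...,0]-551)<130;x&=np.abs(P[...,1]+232)<130
print("bartop",rect(P,big(x&(P[...,2]>179)&(P[...,2]<192))))
E
```

```text
clock: 13.28
position: [551.9, -231.8, 178.1]
ee_rot: [-0.413, 0.574, -0.574, 0.413]
contact_force: [-0.4, -0.8, 0.7]
gripper_width: 85.4
13.28 [ 551.9 -231.8  178.1] yaw -108.6 tilt [-0. -0. -1.] F [-0.4 -0.8  0.7] T [-0.   -0.06  0.02] w 85.4
bartop (array([ 551.9, -231.4]), array([ 15.8, 135.8], dtype=float32), 161.3, array([185.2, 186.5, 187.5]), 9280)
```

View pics/w10.png

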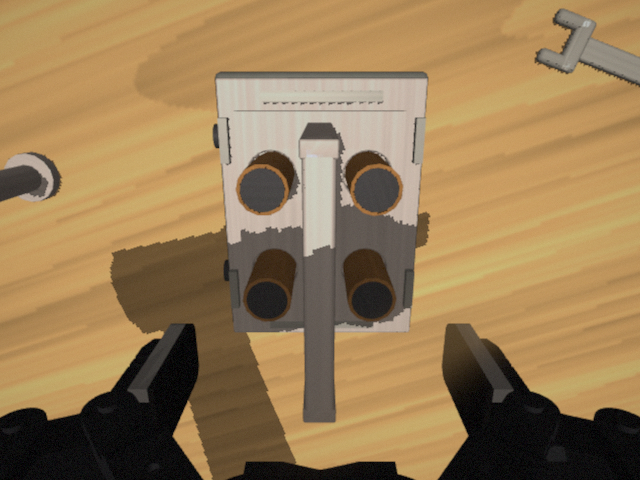

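The bar is centred between the fingers (u≈319). I'll go down 60 mm and grip.

```bash
python3 -m creep '[[[0,0,-8],[0,0,0],1],[[0,0.3,-22],[0,0,0],1],[[0,0.3,-36],[0,0,0],1],[[0,0.3,-48],[0,0,0],1],[[0,0.3,-56],[0,0,0],1],[[0,0.3,-60],[0,0,0],1],[[0,0.3,-60],[0,0,0],1]]'
python3 -m creep '[[[0,0,0],[0,0,0],0.3],[[0,0,0],[0,0,0],-0.2],[[0,0,0],[0,0,0],-0.5],[[0,0,0],[0,0,0],-0.7],[[0,0,0],[0,0,0],-0.8],[[0,0,0],[0,0,0],-1],[[0,0,0],[0,0,0],-1],[[0,0,0],[0,0,0],-1],[[0,0,0],[0,0,0],-1],[[0,0,0],[0,0,0],-1]]'
python3 - <<'E'
from look import *
wl("w11")
E
```

```text
clock: 13.92
position: [551.6, -231.8, 117.7]
ee_rot: [-0.413, 0.575, -0.574, 0.412]
contact_force: [0.2, 0.3, 0.1]
gripper_width: 85.7
clock: 14.75
position: [552.2, -231.6, 118.5]
ee_rot: [0.412, -0.574, 0.574, -0.413]
contact_force: [0.5, 4.3, 2.4]
gripper_width: 13.1
14.75 [ 552.2 -231.6  118.5] yaw -108.6 tilt [ 0.001  0.    -1.   ] F [0.5 4.3 2.4] T [ 0.86 -0.09 -0.05] w 13.1
```

View pics/w11.png

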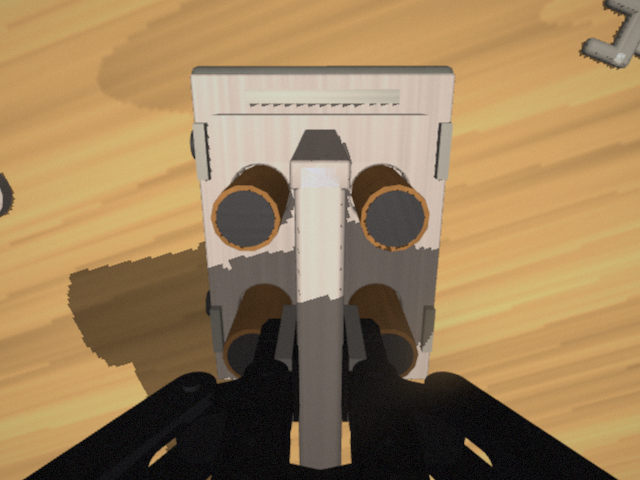

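Gripped at 13 mm on the bar. Now a gentle lift, checking after the first few mm.

```bash
python3 -m creep '[[[0,0,0.3],[0,0,0],-1],[[0,0,0.8],[0,0,0],-1],[[0,0,1.5],[0,0,0],-1],[[0,0,2.4],[0,0,0],-1],[[0,0,3.4],[0,0,0],-1],[[0,0,4.6],[0,0,0],-1],[[0,0,5.8],[0,0,0],-1],[[0,0,6.9],[0,0,0],-1],[[0,0,7.6],[0,0,0],-1],[[0,0,8],[0,0,0],-1],[[0,0,8],[0,0,0],-1]]'
python3 - <<'E'
from look import *
p,d,s,K,T,P=wl("w12")
x=np.abs(P[...,0]-551)<130;x&=np.abs(P[...,1]+232)<130
def pl(P,m):
    Q=P[m&np.isfinite(P[...,2])];A=np.c_[Q[:,:2]-Q[:,:2].mean(0),np.ones(len(Q))];c=np.linalg.lstsq(A,Q[:,2],rcond=None)[0];return np.degrees(c[:2]).round(2),c[2].round(1)
m=big(x&(P[...,2]>74)&(P[...,2]<88));print(rect(P,m),pl(P,m))
E
```

```text
clock: 15.72
position: [551.8, -231.9, 126.3]
ee_rot: [0.413, -0.574, 0.574, -0.413]
contact_force: [-0.4, 0.2, -6.9]
gripper_width: 13.1
15.72 [ 551.8 -231.9  126.3] yaw -108.6 tilt [ 0.  0. -1.] F [-0.4  0.2 -6.9] T [-0.    0.    0.03] w 13.1
(array([ 563.3, -235.7]), array([110.5, 125.3], dtype=float32), 161.3, array([79.1, 80.4, 81.8]), 15763) (array([-0.11,  0.08]), np.float64(80.5))
```

View pics/w12.png

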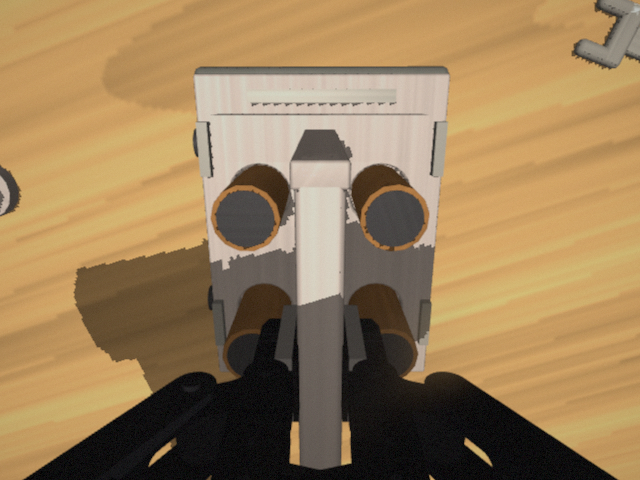

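Carrier is off the plate, level, with a load of about 7 N. I'll carry on to 100 mm.

```bash
python3 -m creep '[[[0,0,0.5],[0,0,0],-1],[[0,0,1.5],[0,0,0],-1],[[0,0,3.5],[0,0,0],-1],[[0,0,6.5],[0,0,0],-1],[[0,0,10],[0,0,0],-1],[[0,0,14],[0,0,0],-1],[[0,0,18],[0,0,0],-1],[[0,0,22],[0,0,0],-1],[[0,0,26],[0,0,0],-1],[[0,0,30],[0,0,0],-1],[[0,0,34],[0,0,0],-1],[[0,0,38],[0,0,0],-1]]'
python3 -m creep '[[[0,0,4],[0,0,0],-1],[[0,0,8],[0,0,0],-1],[[0,0,12],[0,0,0],-1],[[0,0,16],[0,0,0],-1],[[0,0,20],[0,0,0],-1],[[0,0,24],[0,0,0],-1],[[0,0,28],[0,0,0],-1],[[0,0,32],[0,0,0],-1],[[0,0,36],[0,0,0],-1],[[0,0,40],[0,0,0],-1],[[0,0,43],[0,0,0],-1],[[0,0,46],[0,0,0],-1]]'
python3 -m creep '[[[0,0,2.5],[0,0,0],-1],[[0,0,4.5],[0,0,0],-1],[[0,0,6],[0,0,0],-1],[[0,0,7],[0,0,0],-1],[[0,0,7.5],[0,0,0],-1],[[0,0,8],[0,0,0],-1],[[0,0,8],[0,0,0],-1],[[0,0,8],[0,0,0],-1],[[0,0,8],[0,0,0],-1],[[0,0,8],[0,0,0],-1],[[0,0,8],[0,0,0],-1],[[0,0,8],[0,0,0],-1]]'
cat > chk.py <<'E'
from look import *
n=sys.argv[1]
p,d,s,K,T,P=wl(n)
x=np.abs(P[...,0]-551)<130;x&=np.abs(P[...,1]+232)<130
def pl(P,m):
    Q=P[m&np.isfinite(P[...,2])];A=np.c_[Q[:,:2]-Q[:,:2].mean(0),np.ones(len(Q))];c=np.linalg.lstsq(A,Q[:,2],rcond=None)[0];return np.degrees(c[:2]).round(2),c[2].round(1)
m=big(x&(P[...,2]>164)&(P[...,2]<180));print(rect(P,m),pl(P,m))
p,d=arm.get_image("side");a=cv2.resize(p[190:370,200:440],None,fx=3,fy=3,interpolation=cv2.INTER_CUBIC);cv2.imwrite(f"pics/{n}s.png",a[:,:,::-1])
p,d=arm.get_image("top");cv2.imwrite(f"pics/{n}t.png",p[:,:,::-1])
E
python3 chk.py w13
```

```text
clock: 16.77
position: [551.8, -231.9, 164.6]
ee_rot: [-0.413, 0.574, -0.574, 0.413]
contact_force: [0.1, 0.5, -7.4]
gripper_width: 12.8
clock: 17.77
position: [551.8, -231.9, 210.6]
ee_rot: [0.413, -0.574, 0.574, -0.413]
contact_force: [-0.3, -1.1, -6.7]
gripper_width: 13.0
clock: 18.77
position: [551.8, -231.9, 218.1]
ee_rot: [-0.413, 0.574, -0.574, 0.413]
contact_force: [-0.3, 0.0, -5.9]
gripper_width: 13.2
18.77 [ 551.8 -231.9  218.1] yaw -108.6 tilt [-0.  0. -1.] F [-0.3  0.  -5.9] T [-0.03 -0.06  0.02] w 13.2
(array([ 563.4, -235.8]), array([110.5, 125. ], dtype=float32), 161.4, array([170.9, 172.2, 173.6]), 20407) (array([-0.11,  0.11]), np.float64(172.3))
```

View pics/w13s.png

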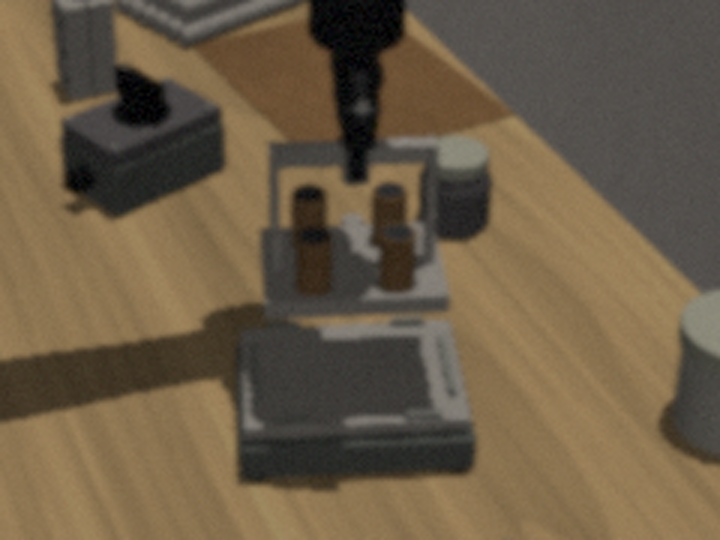

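View pics/w13.png

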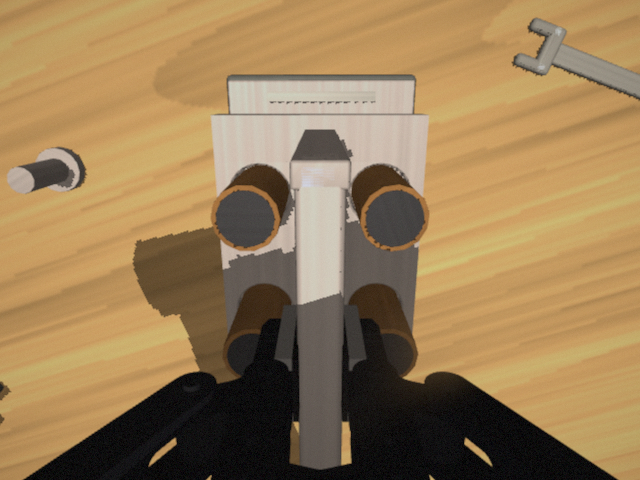

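View pics/w13t.png

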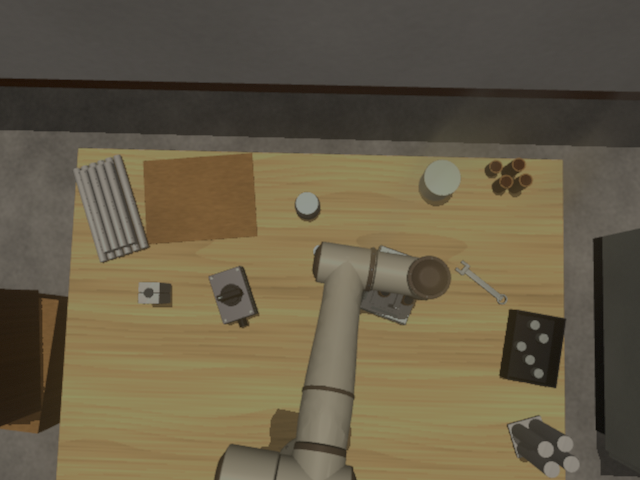

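The side crop shows the carrier level above the plate with all four tubes upright, near crop (310,230), (390,230), (313,265) and (397,265). The plate surface at z 172.3 means it has risen 99.7 mm. In the top view the isolator bar lies across its box at (230,293), and the jar, mould and wrench are unmoved. Now I hold for two seconds and more.

```bash
for i in 1 2; do python3 -m creep '[[[0,0,0],[0,0,0],-1],[[0,0,0],[0,0,0],-1],[[0,0,0],[0,0,0],-1],[[0,0,0],[0,0,0],-1],[[0,0,0],[0,0,0],-1],[[0,0,0],[0,0,0],-1],[[0,0,0],[0,0,0],-1],[[0,0,0],[0,0,0],-1],[[0,0,0],[0,0,0],-1],[[0,0,0],[0,0,0],-1],[[0,0,0],[0,0,0],-1],[[0,0,0],[0,0,0],-1]]'; done; python3 -m creep '[[[0,0,0],[0,0,0],-1],[[0,0,0],[0,0,0],-1],[[0,0,0],[0,0,0],-1],[[0,0,0],[0,0,0],-1],[[0,0,0],[0,0,0],-1],[[0,0,0],[0,0,0],-1]]'
python3 chk.py w14 && python3 -c "
from bench import arm
arm.job_done()"
```

```text
clock: 19.92
position: [551.8, -231.9, 218.2]
ee_rot: [0.413, -0.574, 0.574, -0.413]
contact_force: [0.4, 0.8, -7.0]
gripper_width: 13.5
clock: 20.92
position: [551.8, -231.9, 218.2]
ee_rot: [-0.413, 0.574, -0.574, 0.413]
contact_force: [-0.2, 0.0, -6.6]
gripper_width: 13.4
clock: 21.42
position: [551.8, -231.9, 218.2]
ee_rot: [0.413, -0.574, 0.574, -0.413]
contact_force: [0.2, -0.5, -6.9]
gripper_width: 13.3
21.42 [ 551.8 -231.9  218.2] yaw -108.6 tilt [ 0. -0. -1.] F [ 0.2 -0.5 -6.9] T [ 0.03 -0.   -0.01] w 13.3
(array([ 563.4, -235.8]), array([110.5, 125.1], dtype=float32), 161.4, array([171. , 172.3, 173.7]), 20425) (array([-0.1 ,  0.08]), np.float64(172.3))
the job is handed in; nothing more can be done
```

View pics/w14.png

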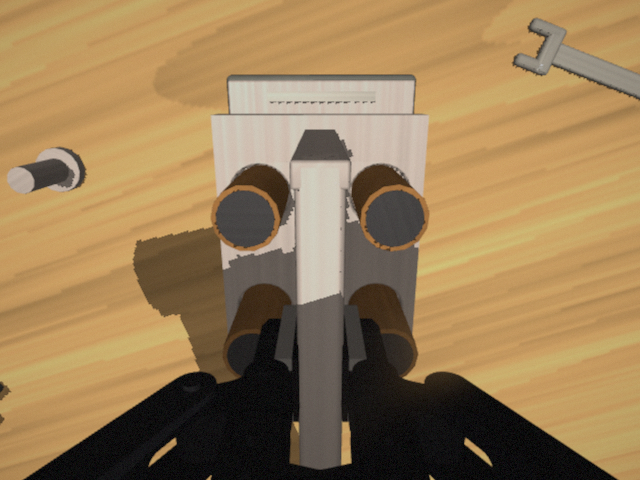

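The power is off, and I handed the job in at about 21.6 s with the arm still holding the carrier about 10 cm above the plate.

- **Isolator:** I turned the handle 90° anticlockwise and let go. It stayed at off, with the bar at 110.3° against 20.2° for the box's long side.
- **Carrier:** I then gripped it by its bar and lifted it 99.7 mm straight up over the settling table. I held it for over 2.5 s; the load was steady at about 7 N and the tilt about 0.1°.
- **Tubes and bystanders:** The last pictures show all four tubes upright in their sockets. The arm never touched the jar, mould block, plug or wrench, and none looks moved in the pictures.

**Mismatch with the description:** the real fingertips sit about 41 mm short of the reported TCP. My first grip on the isolator handle therefore closed on air just above the bar, with no contact. The wrist depth and the side camera both showed the offset, so I corrected for it in both grasps. No other checks failed or disagreed.

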